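# Try the roller limit switch of the sanding sled

### The arm

A 7-joint arm with a two-finger parallel gripper is mounted at the origin on the work surface. World frame = base frame: x ahead of the robot, y to its left, z up, the work surface at z = 0. Lengths are in m, angles in rad, forces in N, time in s.
With the tool pointing down it reaches from about 0.425 to 0.925 m from the base axis. Payload 6.8 kg.
Tool frame: the origin (TCP) lies midway between the tips of the shut fingers; the grasp point (between the pads) lies 19 mm behind it; z points along the fingers, y is the direction in which the jaws open and shut (so a half turn about z gives the same grasp; the last joint's range is limited). The gripper opens to 85 mm and grips with 20 to 120 N. Pads are 22 mm wide; open, the fingers measure 114 mm over their backs; the gripper's body (76 mm by 85 mm) begins 54 mm behind the grasp point. The pads swing forward as they close: fully open they stand 13 mm farther back than shut.
Start: joints at [1.131, 0.477, 0.022, 1.555, -0.011, 1.109, -0.083], TCP at [0.22, -0.638, 0.231] pointing down, gripper open.
Joint ranges: [-2.96, 2.96], [-0.34, 2.1], [-1.41, 1.46], [0.24, 2.44], [-1.37, 4.51], [0.17, 1.92], [-2.96, 2.96]. Speed limits (rad/s): [2.39, 2.39, 3.14, 3.14, 3.14, 3.14, 3.14].

### API

Orientations are given as a unit quaternion [x, y, z, w].
In Python, from rig import r gives the robot as it stands. Calls block until the motion is done:
- r.move_ptp(position, orientation): joint-space move of the TCP to a pose.
- r.line_to(position, rot=None, rate=0.15): straight line of the TCP; rot=None keeps the orientation; rate is the mean speed in m/s.
- r.movej(angles): joint-space move.
- r.move_gripper(opening, grasp_force=None): opening from 0.0 (shut) to 1.0 (fully open); grasp_force is the grip in N (None keeps the last); returns when the fingers have stopped.
- r.sleep(seconds).
- r.inverse_kinematics(position, orientation): joint angles nearest the present ones, or None.
- r.state(): the state.
- r.capture(name): name is "scene" or "top" or "wrist"; returns (picture, depth): 400x640x3 uint8, blue, green, red; 400x640 float32, m along the optical axis (not along the pixel's ray), 0 where there is no reading.
- r.camera_model(name): a dict with "intrinsics" (3x3 intrinsics, pixels), "R" (3x3) and "t" (3): a world point X has camera coordinates R X + t. Camera axes: x right, y down, z forward; pixel columns grow to the right and rows downward; lengths in m; the calibration is good to about 2 mm. A picture is of the moment at which its call begins: read the wrist's pose just before it. camera_model takes no time and is no camera call; for the wrist camera it gives the pose at the moment of the call.
A pose or a line that the arm cannot do raises r.Unreachable and nothing moves.
- r.close_job(): hands the job in, once; it reports no verdict.
The state is a dict: "clock": time; "joint_pos": joint angles; "qd": joint speeds; "joint_torque": joint torques, N m; "tcp_pos": TCP position; "ee_rot": TCP orientation; "wrist_force": force on the tool from outside, world axes, zero at the start; "ft_torque": the same for the moment, N m; "opening": opening from 0.0 (shut) to 1.0 (fully open).
Only numpy, scipy, OpenCV 4.12 (cv2) and the standard library are available. Lean on these libraries where they do the work, as an engineer would, in place of code of your own. Each camera call takes 0.05 s, during which the arm holds its last target. There are 200 camera calls.

### The job

Before the sanding sled is run, try its roller-lever limit switch: of the three grey switches in front of the rails it is the one whose arm carries a small dark steel wheel at the end. Push that arm down with a finger until the switch clicks, hold it there for a second without driving the arm down onto its end stop, then let go so that it springs back up. Do not operate the other two switches.

Things in the scene. Friction and masses are not known exactly. Their poses are not given: they have to be found in the camera images.
- roller (a point): Centre of the steel wheel (28 mm across, 18 mm wide) at the end of the right switch's arm; at rest about 104 mm above the bench, its top at 118 mm. Axes: y level from the housing to the wheel, x level towards the rails. Its housing is grey, 38 x 40 mm, top 100 mm above the bench; the wheel is 34 mm beside and 24 mm in front of it. Three such switches in a row, 140 mm apart, any order.
- roller_arm (a joint): Angle (rad) of that arm, a dark steel bar, 60 mm from pivot to wheel. 0 at rest, pointing 0.44 above level; grows as the wheel is pushed down. It clicks at 0.35 (wheel 20 mm lower than at rest), 0.55 is 32 mm lower, the hard end stop at 0.85 is 50 mm lower. A spring pushes back at the wheel with 3 N at rest, 6 N at the click, 9 N near the stop, and lifts the arm again when let go.
- blade_arm (a joint): Angle (rad) of the arm of another switch: same housing and same bar, but without a wheel. 0 at rest, pressed at 0.35. To be left alone.
- plunger (a joint): Travel (m) of the third switch's plunger: same housing, no arm, a 12 mm round-ended steel pin standing 20 mm out of its top (tip 120 mm above the bench). 0 at rest, 0.010 fully in. To be left alone.

How it is judged:
By the outcome, as a careful person would: the job done as asked, in the order asked, and still so for the second after the job is handed in, with the robot touching nothing.
It also fails if it takes over 32 s, if anything falls off the work surface, if the arm or the gripper's body presses on something with over 40 N, if the wrist force passes 120 N, or if a joint passes its speed limit or range.

## Working session

There is one attempt and no reset: what is moved stays moved. The work goes in short steps, each a Python script; the robot and the scene stay as the last script left them, time stands still between calls to the robot, and variables do not carry over. Pictures are saved under pics/ and viewed, about 8 in all and at most 12, crops included, and the job is handed in when it is done.

```bash
mkdir -p pics; ls; python3 - <<'E'
from rig import r
import cv2,numpy as np
for n in("scene","top"):
    p,d=r.capture(n); cv2.imwrite(f"pics/{n}1.png",p); np.savez(f"/tmp/{n}1.npz",p=p,d=d,**r.camera_model(n))
    m=r.camera_model(n); print(n,-m["R"].T@m["t"],m["R"][2])
print(r.state())
E
```

```text
pics
scene [0.97245997 0.35145937 0.51580921] [-0.65110999 -0.48677144 -0.58233096]
top [0.47891828 0.03403846 0.78092857] [ 0.11127889  0.00314768 -0.99378423]
{'clock': 0.1, 'joint_pos': array([ 1.13091239,  0.47768853,  0.02236078,  1.55634552, -0.01150765,
        1.10930803, -0.08311914]), 'qd': array([ 0.00110966, -0.00178289, -0.00178175, -0.00232955,  0.00117692,
       -0.00082772,  0.00160099]), 'joint_torque': array([ 3.90081070e-03, -5.97759748e+01,  1.61353290e+00, -2.81955385e+01,
        1.28983162e-02,  4.99081696e-03,  1.48504432e-05]), 'tcp_pos': array([ 0.21967573, -0.63769078,  0.23044565]), 'ee_rot': array([ 9.86272663e-01,  1.65122915e-01, -1.91842175e-04, -7.87503953e-04]), 'wrist_force': array([ 0.23951339, -0.08212129, -0.1838386 ]), 'ft_torque': array([ 1.93292519e-02,  7.50720880e-04, -2.67168465e-05]), 'opening': 0.9996769906387822}
```

View pics/scene1.png

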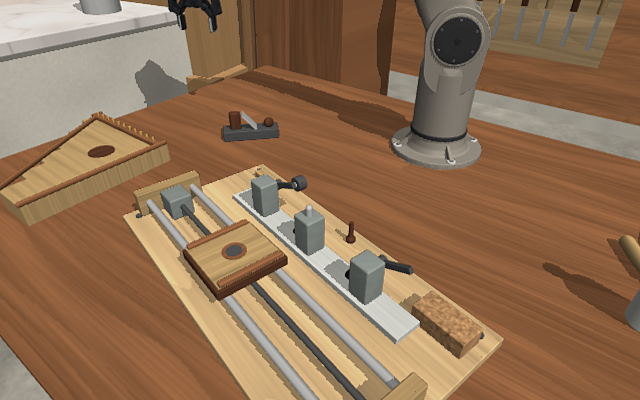

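View pics/top1.png

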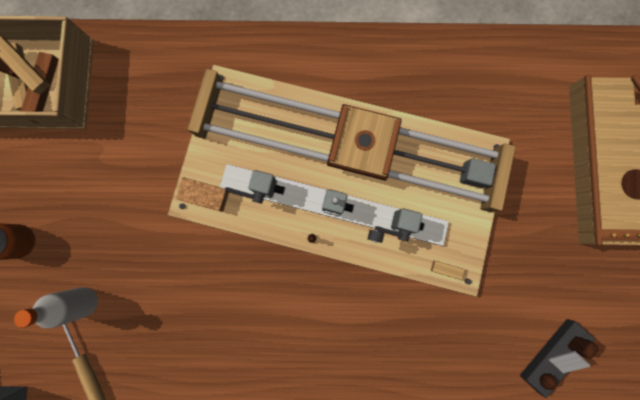

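The scene picture shows the wheel at about (300,184), on the switch nearest the far end. In the top picture its wheel is at about (376,235) and its housing at (407,220). The plunger is at (335,203) and the blade arm's housing at (263,184). Next I'll measure these from the top depth and a dark mask.

```bash
cat > h.py <<'E'
import numpy as np,cv2
def ray(m,u,v,z):
    K,R,t=m["intrinsics"],m["R"],m["t"]; c=-R.T@t
    d=R.T@np.linalg.solve(K,[u,v,1.]); return c+d*(z-c[2])/d[2]
def deproj(m,d):
    v,u=np.indices(d.shape); K=m["intrinsics"]
    P=np.stack([(u-K[0,2])/K[0,0]*d,(v-K[1,2])/K[1,1]*d,d],-1)-m["t"]
    return P@m["R"]
E
python3 - <<'E'
from h import *
for n,box in(("top",(150,260,220,460)),("scene",(165,320,230,420))):
    m=np.load(f"/tmp/{n}1.npz"); W=deproj(m,m["d"]); a,b,c,e=box
    Wc=W[a:b,c:e]; 
    if n=="top":
        z=Wc[...,2]; k=((z>.094)&(z<.125)).astype(np.uint8)
        N,L,S,C=cv2.connectedComponentsWithStats(k)
        for i in range(1,N):
            if S[i,4]>8: q=Wc[L==i]; print(S[i],C[i]+[c,a],q.mean(0).round(4),q.min(0).round(3),q.max(0).round(3))
    else:
        pass
m=np.load("/tmp/top1.npz"); W=deproj(m,m["d"])
g=m["p"].max(-1)[222:248,360:420]
print(np.array2string(g,max_line_width=400,threshold=9999))
print(np.array2string((W[222:248,360:420,2]*1000).astype(int),max_line_width=400,threshold=9999))
for u,v,z in((376,235,.118),(407,220,.1),(335,203,.1),(263,184,.1)): print(ray(m,u,v,z).round(4))
E
```

```text
[ 29  20  25  24 446] [260.9058296  181.67264574] [0.5774 0.1392 0.1003] [0.557 0.118 0.095] [0.599 0.161 0.104]
[  5  37  24  10 103] [235.62135922 191.34951456] [0.5588 0.1841 0.1024] [0.551 0.163 0.094] [0.566 0.204 0.112]
[103  39  25  25 452] [334.7920354  200.83849558] [0.5439 0.0043 0.1019] [ 0.522 -0.018  0.094] [0.566 0.026 0.121]
[177  58  26  25 463] [409.49676026 220.19006479] [ 0.5107 -0.1306  0.1002] [ 0.49  -0.154  0.094] [ 0.533 -0.109  0.104]
[148  76  29  17 269] [379.14498141 233.7063197 ] [ 0.4857 -0.0743  0.1103] [ 0.471 -0.107  0.094] [ 0.499 -0.055  0.121]
[[186 184 174 157 148 140 140 141 138 138 138 144 163 191 199 197 197 198 196 198 196 197 197 198 199 199 199 199 199 199 192 163 101  70  68  68  69  77  98 122 134 136 134 135 136 133 133 133 132 132 132 132 134 133 133 131 131 129 127 114]
 [184 186 187 184 173 157 149 151 151 147 141 144 165 191 200 199 198 199 198 198 197 198 197 197 198 199 198 198 199 198 187 150  92  68  66  68  70  82 103 127 135 135 134 135 133 133 134 133 134 133 133 133 132 131 132 131 131 129 123 105]
 [152 153 167 179 179 176 17
[... 11521 characters left out ...]
19  19  16  20  20  18  17  19  18  18  17  18  19  19  17  20  18  19  19  19  18  17  18  17  17  18  18  18  18]
 [ 19  17  19  19  16  18  17  18  18  17  19  16  18  20  19  19  19  17  17  21  19  18  19  19  17  15  18  18  17  18  20  16  18  18  19  16  17  18  19  17  18  16  20  18  16  19  19  18  17  18  16  19  20  17  18  23  17  19  19  20]
 [ 21  18  20  18  17  19  19  18  18  20  21  16  18  18  19  19  21  16  19  19  20  18  19  18  18  22  20  16  18  19  21  18  17  17  19  20  20  18  19  18  21  18  20  18  18  17  18  20  18  19  18  18  19  17  21  19  18  18  19  18]]
[ 0.4833 -0.0675  0.118 ]
[ 0.511  -0.1262  0.1   ]
[0.5401 0.0038 0.1   ]
[0.5732 0.1353 0.1   ]
```

The wheel is at about (0.485, -0.07), roughly 54 mm along the row from its housing centre and 42 mm in front of it. That matches the given 34 and 24 mm if those are measured from the housing faces. The wheel top reads 117–119 mm against 118 mm given. I'll move above it and look with the wrist camera.

```bash
python3 - <<'E'
from rig import r
from h import *
m=np.load("/tmp/top1.npz"); W=deproj(m,m["d"]); q=W[225:246,366:388].reshape(-1,3); q=q[(q[:,2]>.112)&(q[:,2]<.13)]
ey=np.array([.5774-.5107,.1392+.1306]); ey/=np.linalg.norm(ey); ex=np.array([ey[1],-ey[0]])
B=np.stack([ex,ey]); s=q[:,:2]@B.T
mid=(s.min(0)+s.max(0))/2; w=B.T@mid; print("ey",ey,"wheel",w,"ext",np.ptp(s,axis=0),"rel housing",mid-B@[.5107,-.1306])
a=np.arctan2(ex[1],ex[0]); q4=[np.cos(a/2),np.sin(a/2),0,0]; print(q4)
r.move_gripper(0.0)
r.move_ptp([w[0],w[1],.25],q4); r.sleep(.3)
mm=r.camera_model("wrist"); p,d=r.capture("wrist"); cv2.imwrite("pics/w1.png",p); np.savez("/tmp/w1.npz",p=p,d=d,**mm)
st=r.state(); print(st["clock"],st["tcp_pos"],st["ee_rot"],st["wrist_force"],st["opening"])
W=deproj(mm,d); z=W[...,2]; k=((z>.112)&(z<.124)).astype(np.uint8)
N,L,S,C=cv2.connectedComponentsWithStats(k)
for i in range(1,N):
    if S[i,4]>60: Q=W[L==i]; t=Q[:,:2]@B.T; print(S[i],Q.mean(0).round(4),"mid",B.T@((t.min(0)+t.max(0))/2),np.ptp(t,axis=0))
E
```

```text
ey [0.23999494 0.97077414] wheel [ 0.48544705 -0.06938379] ext [0.02452229 0.02322924] rel housing [-0.03920649  0.05336653]
[np.float64(0.9926666456294057), np.float64(-0.12088395532436833), 0, 0]
3.4583 [ 0.48545609 -0.06957863  0.24995996] [ 9.92647279e-01 -1.21042871e-01 -4.50274587e-05 -5.41611941e-06] [0.00410105 0.61715679 0.14155646] 0.0019933104928313043
[224 147  13  13 131] [0.5432 0.002  0.1174] mid [0.54309988 0.00244742] [0.01160629 0.01055983]
[307 187  23  19 375] [ 0.4815 -0.0698  0.1155] mid [ 0.48125515 -0.06934233] [0.01820491 0.02216833]
```

View pics/w1.png

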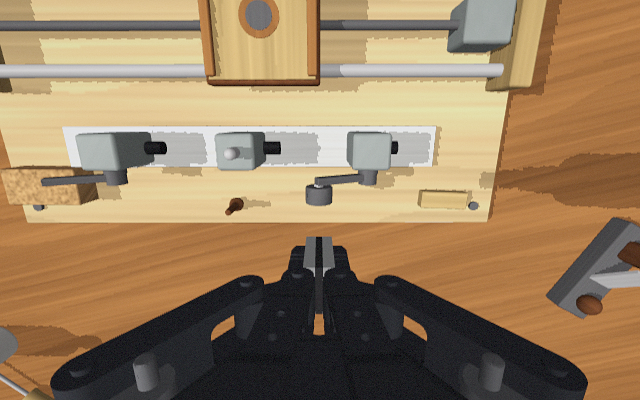

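The wrist picture shows the wheel at (319,194) just ahead of the shut fingers, the plunger at (232,154) and the blade arm at (70,180), both well clear. The close measurement is (0.4813, -0.0693) with a width of 18.2 mm against 18 mm given. I'll press to 26 mm below rest, which is past the 20 mm click and far from the 50 mm stop.

```bash
python3 - <<'E'
from rig import r
from h import *
ey=np.array([.24,.9708]); p=np.array([.4813,-.0693])+.005*ey
def f():
    s=r.state(); print(round(s["clock"],2),s["tcp_pos"].round(4),s["wrist_force"].round(2)); return s["wrist_force"][2]
r.line_to([*p,.25],rate=.05); r.line_to([*p,.124]); r.sleep(.2); f0=f()
ok=True
for z in(.116,.110,.104,.098,.095,.092):
    r.line_to([*p,z],rate=.03)
    F=f()-f0
    if F>11: ok=False; print("too much"); break
if ok:
    r.sleep(.7)
    c,_=r.capture("scene"); cv2.imwrite("pics/s2.png",cv2.resize(c[130:290,220:460],None,fx=3,fy=3,interpolation=cv2.INTER_CUBIC))
    r.sleep(.8); f()
E
```

```text
4.92 [ 0.4831 -0.0645  0.1248] [-0.39 -0.31  0.04]
5.33 [ 0.4832 -0.0639  0.1163] [-0.14  2.66  5.13]
5.68 [ 0.4838 -0.063   0.1107] [0.64 4.86 7.34]
6.03 [ 0.484  -0.0629  0.1048] [2.21 5.5  6.6 ]
6.38 [ 0.4841 -0.0629  0.0988] [1.68 4.87 6.83]
6.63 [ 0.4842 -0.0629  0.0958] [2.38 5.39 6.41]
6.88 [ 0.4843 -0.0629  0.0929] [1.86 4.48 6.96]
8.43 [ 0.4842 -0.0629  0.0929] [1.31 5.47 7.18]
```

View pics/s2.png

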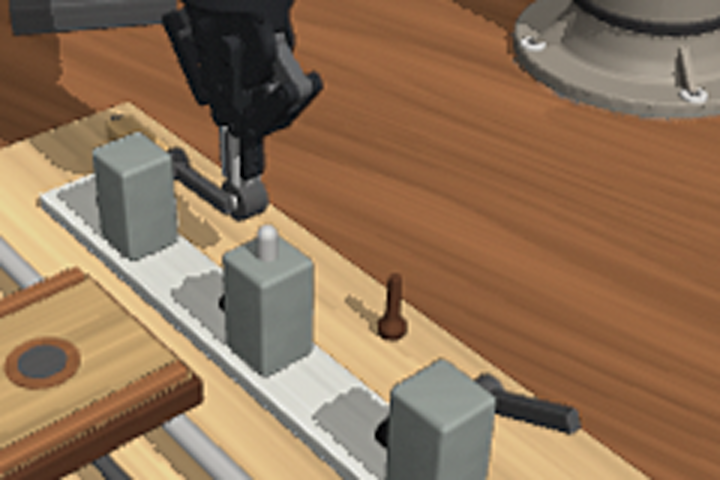

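The crop shows the shut fingers on the wheel at about (250,195), with the arm about level. The plunger at (268,240) and the blade arm at (535,405) are untouched. The vertical force of 7 N fits a pressed switch, but the 5 N sideways force could mean contact off the crown. I'll press 3 mm deeper for margin and measure the wheel height from depth.

```bash
python3 - <<'E'
from rig import r
from h import *
ey=np.array([.24,.9708]); ex=np.array([.9708,-.24]); p=np.array([.4813,-.0693])+.005*ey
r.line_to([*p,.089],rate=.03); r.sleep(.6)
m=r.camera_model("scene"); c,d=r.capture("scene"); r.sleep(.7)
s=r.state(); print(s["clock"],s["tcp_pos"],s["wrist_force"])
def show(d,t):
    W=deproj(m,d); q=W[150:215,260:330].reshape(-1,3); o=q[:,:2]-[.4813,-.0693]; X=o@ex; Y=o@ey
    k=(abs(X)<.02)&(q[:,2]>.045)&(q[:,2]<.14)
    for lo in range(-50,25,5):
        z=q[k&(Y*1000>=lo)&(Y*1000<lo+5),2]*1000
        if len(z)>2: print(t,lo,len(z),np.percentile(z,[3,50,97]).round(1))
show(np.load("/tmp/scene1.npz")["d"],"rest"); show(d,"press")
E
```

```text
10.0333 [ 0.4842972  -0.06293368  0.08995069] [1.82792162 4.9151532  7.33040974]
rest -50 9 [72.4 86.7 88.5]
rest -45 12 [75.3 83.1 90.3]
rest -40 7 [85.4 92.2 93. ]
rest -35 8 [84.8 89.8 95.3]
rest -30 7 [88.8 93.4 96.3]
rest -25 8 [ 89.7  95.5 100.3]
rest -20 11 [ 90.1  97.7 102.1]
rest -15 13 [ 92.2 102.9 106.3]
rest -10 23 [ 96.9 108.7 116.9]
rest -5 32 [ 95.  110.3 117.8]
rest 0 54 [ 95.7 107.7 118.6]
rest 5 45 [ 95.  113.3 117. ]
rest 10 70 [ 97.1 106.3 114.5]
press -50 18 [82.2 85.5 89.4]
press -45 15 [75.6 81.7 84.6]
press -40 14 [74.9 82.6 84.3]
press -35 12 [75.1 82.1 85.1]
press -30 11 [74.1 82.7 84. ]
press -25 15 [ 76.2  82.1 138.4]
press -20 16 [ 74.9  81.7 138.2]
press -15 13 [73.  81.1 83.6]
press -10 25 [ 73.3 103.3 137.8]
press -5 29 [ 72.3  83.7 137.9]
press 0 64 [ 72.  106.4 138.8]
press 5 69 [ 68.   85.6 136.4]
press 10 114 [ 67.1  97.7 137.3]
press 15 156 [ 71.1 100.1 136.2]
press 20 31 [ 77.5 117.1 138.4]
```

While pressed, the bar is just below level and the wheel underside went from 95 to 67 mm. That is 28 mm lower, or about 0.48 rad: past the click and clear of the stop. It has been held for more than a second, so I'll let go.

```bash
python3 - <<'E'
from rig import r
from h import *
ey=np.array([.24,.9708]); p=np.array([.4813,-.0693])+.005*ey
r.line_to([*p,.124],rate=.04); r.line_to([*p,.25]); r.sleep(.5)
m=r.camera_model("wrist"); c,d=r.capture("wrist"); cv2.imwrite("pics/w2.png",c[100:300])
W=deproj(m,d); z=W[...,2]; k=((z>.108)&(z<.124)).astype(np.uint8)
N,L,S,C=cv2.connectedComponentsWithStats(k)
for i in range(1,N):
    if S[i,4]>30: q=W[L==i]; print(S[i],q.mean(0).round(4),np.percentile(q[:,2],95))
d0=np.load("/tmp/w1.npz")["d"]; b=abs(d-d0)[120:215,20:400]; print("changed px",np.argwhere(b>.01).shape)
s=r.state(); print(s["clock"],s["tcp_pos"],s["wrist_force"])
E
```

```text
[228 142  14  13 141] [0.5433 0.0017 0.1169] 0.11985011734604882
[ 44 174   7   8  34] [0.5611 0.1968 0.1089] 0.11007501892063508
[311 174  25  28 488] [ 0.4825 -0.0701  0.1142] 0.11739781442412686
changed px (6874, 2)
12.6 [ 0.48247759 -0.06444336  0.24992511] [-0.50906866  0.70678278  0.65388445]
```

View pics/w2.png

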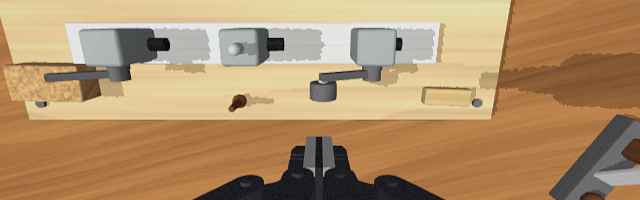

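The picture shows the wheel back at rest at (322,90) in the crop, with its top at 117.4 mm. The plunger tip is at 120 mm, the blade arm is up, and the gripper is clear.

```bash
python3 -c "
from rig import r
r.close_job()"
```

```text
the job is handed in; nothing more can be done
```

I pressed the roller-lever switch past its click, held it there, let it spring back, and handed the job in at about 12.6 s on the robot's clock (limit 32 s).

- **Press:** I used the shut fingers on top of the wheel. The wheel went about 28 mm below rest, roughly 0.48 rad, against the click at 0.35 and the hard stop at 0.85.
- **Hold:** It stayed pressed for over 3 s. I first went to about 25 mm, then 3 mm deeper to be sure of the click.
- **Force:** The upward force at the wrist was about 7 N, as the spring should give.
- **Release:** The wheel top came back to 117.4 mm, against 118 mm at rest, and the gripper ended up clear at 250 mm.
- **Other switches:** Neither was touched. The plunger tip reads 120 mm, and the blade arm still stands up in the last picture, its tip top at about 110 mm.

**Checks that disagreed:**
- There was a sideways force of about 5 N during the press. I took it as friction from the wheel moving outward on its arc, but did not confirm that.
- The first wheel position from the top camera was about 4 mm off the close-up one, so I used the close-up.
- A before-and-after depth comparison meant nothing, because the second picture was taken 5 mm to the side of the first.

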